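Hang the press die on its slanted storage peg

ROBOT

A 7-joint arm with a two-finger parallel gripper is mounted at the origin on the work surface; the furniture and walls round the work are solid. World frame = base frame: x ahead of the robot, y to its left, z up, the work surface at z = 0. Lengths are in m, angles in rad, forces in N, time in s.
With the tool pointing down it reaches from about 0.425 to 0.925 m from the base axis. Payload 6.8 kg.
Tool frame: the origin (TCP) lies midway between the tips of the shut fingers; the grasp point (between the pads) lies 19 mm behind it; z points along the fingers, y is the line along which they close (so a half turn about z gives the same grasp; the last joint's range is limited). The gripper opens to 85 mm and grips with 20 to 120 N. Pads are 22 mm wide; open, the fingers measure 114 mm over their backs; the gripper's body (76 mm by 85 mm) begins 54 mm behind the grasp point. The pads swing forward as they close: fully open they stand 13 mm farther back than shut.
Start: joints at [-1.319, 0.477, 0.022, 1.555, -0.011, 1.109, -0.083], TCP at [0.238, 0.632, 0.231] pointing down, gripper open.
Joint ranges: [-2.96, 2.96], [-0.34, 2.1], [-1.41, 1.46], [0.24, 2.44], [-1.37, 4.51], [0.17, 1.92], [-2.96, 2.96]. Speed limits (rad/s): [2.39, 2.39, 3.14, 3.14, 3.14, 3.14, 3.14].

INTERFACE

Orientations are given as a unit quaternion [w, x, y, z].
In Python, from station import bot gives the robot as it stands.
- The arm moves only by the tool jog_arm, never from a script. Its argument "rows" is a list of rows, each an object of numbers: "fingers": the finger opening in mm, from 0 to 85.4; "x", "y", "z": the shift along the tool's x, y, z in mm; "ax", "ay", "az": the turn, a rotation vector about the tool's x, y, z in degrees. A call has exactly 8 rows; each row shifts and turns the commanded pose from where the row before left it, along the tool's axes as they then stand; what a row does not reach is not made up. A row lasts 1/10 s, in which the tool goes at most 50 mm and 8.59 degrees, less where a joint would pass 70% of its speed; a pose out of reach is approached as far as the arm can. A call with a gripper value outside its range is refused whole. The fingers move at their own pace and stop on an object; "force" is the grip in N (left out, the last holds). Time passes only in rows, so rows that do not move let the fingers close, or fill a call up. It gives the time, the measured TCP pose, the force, the opening and the grip force at its end, in the units of the state.
- bot.get_obs(): the state, without advancing time (a new reading comes with each control period).
- bot.read_camera(name): name is "side" or "top"; returns a dict with "pixels" (480x640x3 uint8, red, green, blue), "vertical_fov" (degrees; the focal length in pixels is half the picture's height over the tangent of half this angle, whatever the lens; pixels are square), "cx", "cy" (the principal point, pixels), "world_from_camera" (4x4, takes a point from camera to world coordinates). Camera axes: x right, y down, z forward; pixel columns grow to the right and rows downward; lengths in m; the calibration is good to about 2 mm. A picture is of the moment at which its call begins. There is no depth.
- bot.hand_in(): hands the job in; it is judged then, once.
The state is a dict: "t": time; "q": joint angles; "joint_vel": joint speeds; "joint_torque": joint torques, N m; "eef_pos": TCP position; "tool_rot": TCP orientation; "contact_force": force on the tool from outside, world axes, zero at the start; "torque": the same for the moment, N m; "gripper_width": opening from 0.0 (shut) to 1.0 (fully open); "grasp_force": force on a finger pad.
Only numpy, scipy, OpenCV 4.12 (cv2) and the standard library are available. Lean on these libraries where they do the work, as an engineer would, in place of code of your own. Each camera call takes 0.05 s, during which the arm holds its last target. There are 200 camera calls.

TASK

Hang the loose flanged press die on the empty slanted storage peg: slide it on along the peg, flange first, then turn it gently under light pressure until its square hole finds the square neck at the foot of the peg, and press it fully home so that the flange sits flush on the backing plate, then let go. Do not force it onto the neck, and leave the taller plain bush where it is.

Things in the scene. Friction and masses are not known exactly. Their poses are not given: they have to be found in the camera images.
- die_mid (a point): Loose aluminium die: square head 44x44 mm, 28 mm high, on a square flange 60x60x10 mm (38 mm high in all, 0.13 to 0.25 kg), with a 26 mm square hole right through, sides parallel to the head's. Stands flange down on the bench. This point: on the hole's axis, half-way up, 19 mm above the underside; z along the hole from flange to head, x and y square to the head's flats.
- die: The same die; origin at the centre of the flange's underside, z towards the head.
- stand_seat (a point): Foot of the empty peg: centre of the top face of its 74x74 mm backing plate. z points up along the peg, which leans 35 degrees from vertical towards the -x side of its stand (roughly to the robot); this point's x and y do not show how the square neck is turned. With the die home, die_mid lies 19 mm along z from here. The like stand nearby that already carries a die is not used.
- neck_top (a point): Centre of the top of the peg's square neck, 14 mm along z from the plate. Neck 23x23 mm, flat on top; turned at any unknown angle about the peg, rigid once set; this point's axes do not show it. A die out of line stops on it, 14 mm short of home; turned into line (within about 6 degrees; at most 90 degrees of turning finds it) it goes down over the neck.
- peg_tip (a point): Tip of the same peg, 56 mm along z from the plate, 9 mm in diameter; the nose widens over 15 mm to the round shank, 23 mm in diameter, that runs down to the neck.
- stand: The stand with the empty peg, dark steel, fixed to the bench: foot 120x100x10 mm and a column that carries the slanted plate and peg. Origin under the centre of the foot; the middle of the plate's top face is 110 mm straight above it. It must take no more than 40 N from the die (down, sideways and by twisting against the neck, added up).
- bush_mid (a point): A taller plain aluminium bush, 38x38x46 mm, no flange, 18 mm square hole, standing on the bench; it does not fit the peg and stays where it is. This point is its centre, 23 mm up.
- full_stand: The second, like stand, fixed to the bench, whose peg already carries a die (not to be used; keep clear of it). Origin under the centre of its foot, front towards its -x.
- clamp_jig: A toggle-clamp fixture, fixed on the bench and not used: a plate 170x220x12 mm, origin under its centre, with a clamp whose upright handle on its left half reaches about 0.2 m above the bench; pass above it or round it.

How it is judged:
By the outcome, as a careful person would: the job done as asked, in the order asked, and still so for the second after the job is handed in, with the robot touching nothing.
It also fails if it takes over 72 s, if anything falls off the work surface, if the arm or the gripper's body presses on something with over 40 N, if the wrist force passes 120 N, or if a joint passes its speed limit or range.

## Working session

There is one attempt and no reset: what is moved stays moved. The work goes in short steps, Python scripts to look and compute and a tool call to move; the robot and the scene stay as the last step left them, time stands still between calls to the robot, and variables do not carry over. Pictures are saved under pics/ and viewed, at most 10 in all, crops included, and the job is handed in when it is done.

Besides the shell and the picture viewer there is one more tool, called after ">>>" as name([rows], argument=value, ...), one row to a line, values as JSON. jog_arm: Moves the arm, as the interface text tells. Its arguments: {"type":"object","properties":{"rows":{"type":"array","items":{"type":"object","properties":{"fingers":{"type":"number"},"x":{"type":"number"},"y":{"type":"number"},"z":{"type":"number"},"ax":{"type":"number"},"ay":{"type":"number"},"az":{"type":"number"}}}},"force":{"type":"number"}},"required":["rows"]}

```bash
mkdir -p pics; ls
python3 - <<'E'
from station import bot
import cv2,numpy as np
for n in("side","top"):
    c=bot.read_camera(n); cv2.imwrite(f"pics/{n}0.png",c["pixels"][:,:,::-1])
    print(n,c["vertical_fov"],c["cx"],c["cy"],np.round(c["world_from_camera"],4).tolist())
o=bot.get_obs();print({k:np.round(v,3).tolist() for k,v in o.items()})
E
```

```text
pics
side 54.82191261837331 318.00567868831405 247.84637835149272 [[0.9915, -0.0688, 0.1104, 0.3608], [-0.1293, -0.6145, 0.7782, -0.8789], [0.0143, -0.7859, -0.6182, 0.8093], [0.0, 0.0, 0.0, 1.0]]
top 55.976778457398495 309.7803636487387 241.53984192585895 [[-0.0001, -0.9863, 0.1652, 0.3578], [-0.9997, -0.0042, -0.0258, 0.0221], [0.0261, -0.1651, -0.9859, 1.014], [0.0, 0.0, 0.0, 1.0]]
{'t': 0.1, 'q': [-1.319, 0.478, 0.022, 1.556, -0.012, 1.109, -0.083], 'joint_vel': [0.0, -0.001, 0.002, -0.003, -0.002, 0.0, -0.0], 'joint_torque': [0.004, -59.776, 1.614, -28.195, 0.013, 0.005, 0.0], 'eef_pos': [0.237, 0.631, 0.23], 'tool_rot': [-0.0, 0.179, 0.984, -0.001], 'contact_force': [-0.002, -0.92, 0.8], 'torque': [0.012, -0.03, 0.002], 'grasp_force': 0.0, 'gripper_width': 1.004}
```

View pics/side0.png

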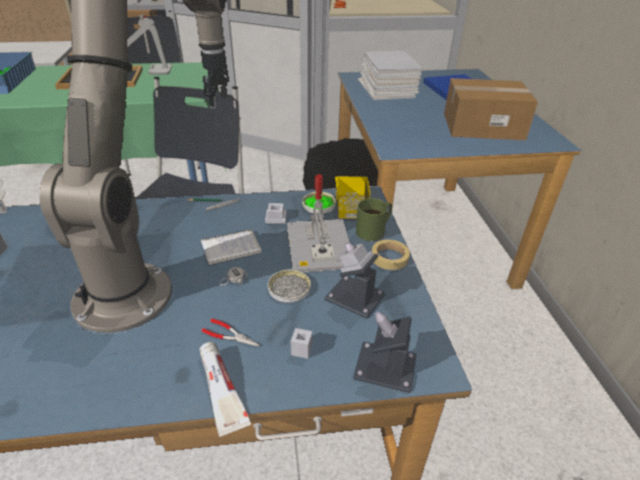

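View pics/top0.png

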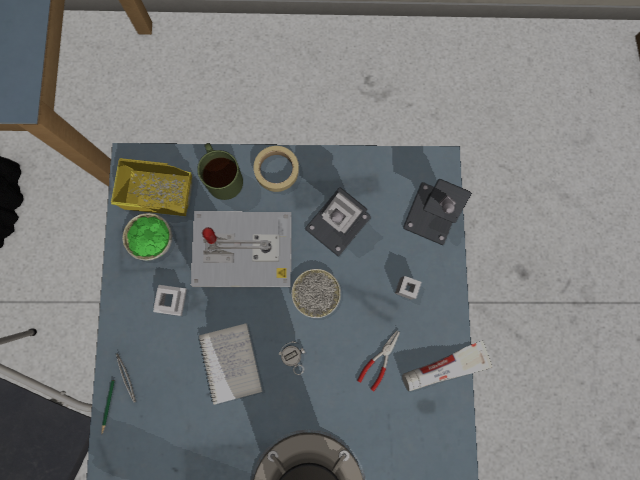

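The side view shows the die at about (276,213), the bush at (301,343) and the empty stand at (385,350). In the top view the die is at (170,300), the bush at (410,288) and the empty stand's foot at (430,212). I'll enlarge the crops and extract contours.

```bash
cat > h.py <<'E'
import numpy as np,cv2
from scipy.spatial.transform import Rotation as R
class Cam:
    def __init__(s,c):
        s.f=240/np.tan(np.radians(c["vertical_fov"])/2);s.c=np.array([c["cx"],c["cy"]]);s.T=np.array(c["world_from_camera"]);s.im=np.ascontiguousarray(c["pixels"][:,:,::-1])
    def ray(s,p):
        d=s.T[:3,:3]@np.r_[(np.array(p,float)-s.c)/s.f,1];return s.T[:3,3],d/np.linalg.norm(d)
    def onz(s,p,z):
        o,d=s.ray(p);return o+d*(z-o[2])/d[2]
    def proj(s,P):
        q=s.T[:3,:3].T@(np.array(P)-s.T[:3,3]);return s.f*q[:2]/q[2]+s.c
    def crop(s,x,y,w,h,k):
        return cv2.resize(s.im[y:y+h,x:x+w],None,fx=k,fy=k,interpolation=cv2.INTER_CUBIC)
def tri(c1,p1,c2,p2):
    (a,d),(b,e)=c1.ray(p1),c2.ray(p2)
    t=np.linalg.lstsq(np.c_[d,-e],b-a,rcond=None)[0];P,Q=a+t[0]*d,b+t[1]*e
    return (P+Q)/2,np.linalg.norm(P-Q)
E
python3 - <<'E'
from station import bot
from h import *
t,s=Cam(bot.read_camera("top")),Cam(bot.read_camera("side"))
im=np.vstack([np.hstack([t.crop(145,275,50,50,6),t.crop(395,170,80,80,3.75)]),np.hstack([s.crop(250,190,50,50,6),s.crop(345,300,80,100,3.75)[:300]])])
cv2.imwrite("pics/c1.png",im)
for n,c,(x,y,w,h) in(("top",t,(145,275,50,50)),("side",s,(255,195,40,35))):
    g=cv2.cvtColor(c.im,cv2.COLOR_BGR2HSV)[y:y+h,x:x+w]
    m=((g[...,1]<60)&(g[...,2]>120)).astype(np.uint8)
    cs,_=cv2.findContours(m,cv2.RETR_EXTERNAL,cv2.CHAIN_APPROX_NONE)
    k=max(cs,key=cv2.contourArea)+np.array([x,y]);print(n,cv2.contourArea(k),cv2.minAreaRect(k),cv2.approxPolyDP(k,2,True)[:,0].tolist())
E
```

```text
top 726.0 ((168.94424438476562, 299.9274597167969), (29.532445907592773, 27.80792236328125), 7.431407928466797) [[159, 285], [153, 311], [180, 315], [185, 288]]
side 863.5 ((273.5, 212.0), (34.0, 37.0), 90.0) [[255, 195], [255, 229], [268, 229], [264, 223], [285, 223], [284, 209], [292, 205], [289, 204], [289, 200], [287, 204], [283, 202], [286, 199], [283, 201], [279, 197], [281, 195]]
```

View pics/c1.png

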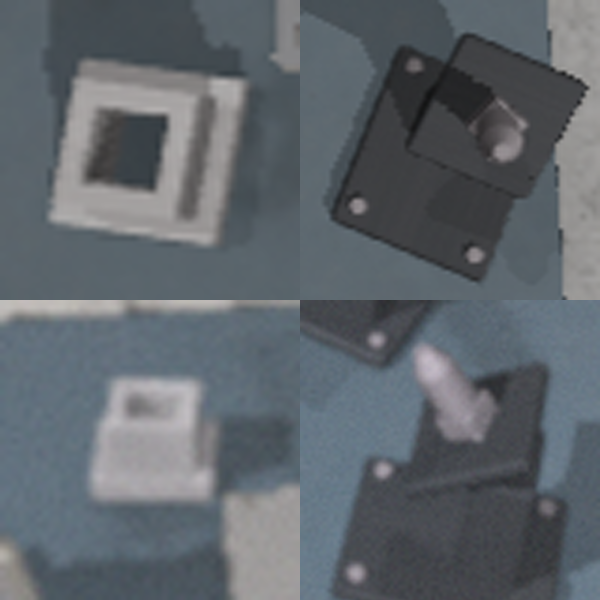

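The crops show the die's hole clearly from the top. They also show the stand's foot corners, the plate corners, the peg tip and even the neck. I'll turn the pixels read from the crops into poses.

Run:
```python
from station import bot
from h import *
t,s=Cam(bot.read_camera("top")),Cam(bot.read_camera("side"))
C=lambda L,x,y,k:[(x+u/k-.5,y+v/k-.5) for u,v in L]
np.set_printoptions(precision=4,suppress=True)
# die
h=[t.onz(p,.038) for p in C([(98,107),(168,115),(158,190),(85,185)],145,275,6)]
print("hole",np.mean(h,0),[np.degrees(np.arctan2(*(b-a)[1::-1])) for a,b in zip(h,h[1:]+h[:1])],[np.linalg.norm(b-a) for a,b in zip(h,h[1:]+h[:1])])
f=[t.onz(p,.010) for p in C([(248,78),(215,243)],145,275,6)];d=f[1]-f[0];print("flange edge",f,np.degrees(np.arctan2(d[1],d[0])),np.linalg.norm(d))
r=t.onz(C([(80,62)],145,275,6)[0],.010);print("flange TL",r,np.degrees(np.arctan2(*(r-f[0])[1::-1])),"diag centre",(r+f[1])/2)
b=[s.onz(p,0) for p in C([(92,498-300),(212,500-300)],250,190,6)];print("side bottom",b,np.linalg.norm(b[1]-b[0]))
# stand
k=[t.onz(p,.010) for p in C([(102,47),(33,212),(180,280)],395,170,3.75)]
c=(k[0]+k[2])/2;print("foot",c,[ (np.linalg.norm(k[i+1]-k[i]),np.degrees(np.arctan2(*(k[i+1]-k[i])[1::-1]))) for i in(0,1)])
tip,e=tri(t,C([(202,152)],395,170,3.75)[0],s,C([(121,47)],345,300,3.75)[0]);print("tip",tip,e)
for nm,a,b2 in(("right",(288,85),(247,65)),("front-right",(225,197),(228,162)),("front-left",(110,148),(108,190))):
    print(nm,*tri(t,C([a],395,170,3.75)[0],s,C([b2],345,300,3.75)[0]))
pc=C([np.mean([(167,33),(288,85),(225,197),(110,148)],0)],395,170,3.75)[0];print("plate centre at z .11",t.onz(pc,.11))
cv2.imwrite("pics/n1.png",np.hstack([t.crop(430,180,36,44,11),s.crop(370,305,34,44,11)]))
bs=[t.onz(p,.046) for p in [(409.5,288)]];print("bush",bs)
print("jig",t.onz((241,249),.012),"fullstand",t.onz((338,222),.01),"handle",t.onz((209,236),.18))
```

```text
hole [0.3952 0.3033 0.038 ] [np.float64(-96.4304583967213), np.float64(175.2354052337616), np.float64(86.13090171877074), np.float64(-6.402492422692057)] [np.float64(0.024998645230235428), np.float64(0.026500896741850386), np.float64(0.025781310351720217), np.float64(0.02764184780126337)]
flange edge [array([0.4222, 0.2688, 0.01  ]), array([0.3625, 0.278 , 0.01  ])] 171.22571521315197 0.060460218295741726
flange TL [0.428  0.3303 0.01  ] 84.65004665842281 diag centre [0.3952 0.3041 0.01  ]
side bottom [array([0.3611, 0.281 , 0.    ]), array([0.4212, 0.2727, 0.    ])] 0.06063486523715021
foot [ 0.5942 -0.2848  0.01  ] [(np.float64(0.11431126435940739), np.float64(155.96283536034895)), (np.float64(0.09737003961888338), np.float64(-115.24655097479526))]
tip [ 0.5645 -0.272   0.1586] 0.000635277357182125
right [ 0.6058 -0.3132  0.18  ] 0.020454483437692142
front-right [ 0.5852 -0.3097  0.1022] 0.06371843392174471
front-left [ 0.5846 -0.2592  0.0308] 0.025814211770980387
plate centre at z .11 [ 0.5972 -0.2872  0.11  ]
bush [array([ 0.4196, -0.2176,  0.046 ])]
jig [0.5081 0.1497 0.012 ] fullstand [ 0.5713 -0.0684  0.01  ] handle [0.5072 0.1884 0.18  ]
```

View pics/n1.png

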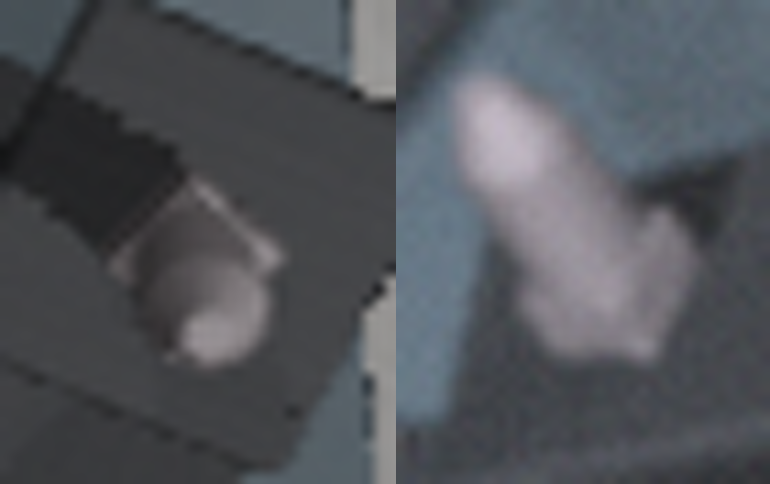

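The neck is visible as a diamond under the shank, with corners in the left half of the crop at about (115,265), (192,180) and (280,255). I'll work out its angle from those and plan the first moves.

```bash
cat >> h.py <<'E'
seat=np.array([.595,-.2857,.111]);h=np.radians(155.4)
u=np.array([np.sin(.6109)*np.cos(h),np.sin(.6109)*np.sin(h),np.cos(.6109)])
e1=np.array([-np.sin(h),np.cos(h),0]);e2=np.cross(u,e1)   # in-plane axes, angle measured e1->e2 about u
def rot(o): return R.from_quat(o["tool_rot"],scalar_first=True)
def gotgt(o,p,Rt):
    """turn (deg rotvec, tool) then shift (mm, tool after turn)"""
    r=rot(o);rv=np.degrees((r.inv()*Rt).as_rotvec());d=1000*Rt.inv().apply(np.array(p)-o["eef_pos"])
    print("turn",rv.round(1),np.linalg.norm(rv).round(1),"shift",d.round(1))
def down(yaw): # tool y at world yaw deg, z down
    a=np.radians(yaw);y=np.array([np.cos(a),np.sin(a),0]);z=np.array([0,0,-1.]);return R.from_matrix(np.c_[np.cross(y,z),y,z])
def onpeg(a): # tool z=-u, tool y at angle a deg in plane
    a=np.radians(a);y=np.cos(a)*e1+np.sin(a)*e2;return R.from_matrix(np.c_[np.cross(y,-u),y,-u])
E
python3 - <<'E'
from station import bot
from h import *
t=Cam(bot.read_camera("top"));o=bot.get_obs()
n0=seat+.014*u;P=[]
for a,b in[(115,265),(192,180),(280,255)]:
    c,d=t.ray((430+a/11-.5,180+b/11-.5));q=c+d*((n0-c)@u)/(d@u)-n0;P.append(np.array([q@e1,q@e2])*1000)
print(np.round(P,1),[ (np.degrees(np.arctan2(*(P[i+1]-P[i])[::-1])).round(1),np.linalg.norm(P[i+1]-P[i]).round(1)) for i in(0,1)],"centre",(P[0]+P[2])/2)
gotgt(o,[.395,.3036,.12],down(83))
E
```

```text
[[-12.3  -6.5]
 [ -7.5  13.9]
 [ 13.4   7.8]] [(np.float64(76.9), np.float64(21.0)), (np.float64(-16.3), np.float64(21.8))] centre [0.55155129 0.65396676]
turn [ -0.   -0.  -13.6] 13.6 shift [-196.2 -306.5  111.1]
```

>>> jog_arm([
  {"az": -6.8,"fingers": 72},
  {"az": -6.8},
  {"x": -30,"y": -40},
  {"x": -30,"y": -40},
  {"x": -30,"y": -40},
  {"x": -30,"y": -40},
  {"x": -30,"y": -40},
  {"x": -30,"y": -40,"z": 20},
])

```text
invalid input
```

>>> jog_arm([
  {"x": -16,"y": -40,"z": 30},
  {"y": -26,"z": 30},
  {"z": 30},
  {},
  {},
  {},
  {},
  {},
])

```text
invalid input
```

Run:
```python
from station import bot
from h import *
t,s=Cam(bot.read_camera("top")),Cam(bot.read_camera("side"));o=bot.get_obs()
print(o["eef_pos"],o["t"],o["contact_force"]);gotgt(o,[.395,.3036,.012],down(83))
cv2.imwrite("pics/p1.png",np.hstack([t.crop(130,250,80,100,5),s.crop(230,140,80,100,5)]))
```

```text
[0.23766468 0.63175169 0.23125844] 0.45 [ 0.45387564 -0.23853695  1.44967798]
turn [ -0.   -0.  -13.6] 13.6 shift [-196.2 -306.5  219.3]
```

View pics/p1.png

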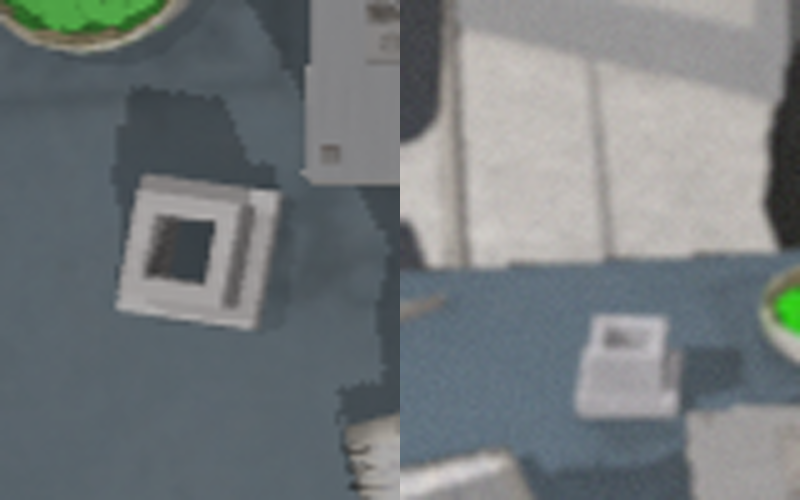

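The picture shows the die untouched and the arm still at its start, because both calls were refused. Each row probably needs every field, so I'll fill them in.

>>> jog_arm([
  {"x": 0,"y": 0,"z": 0,"ax": 0,"ay": 0,"az": -6.8,"fingers": 72},
  {"x": 0,"y": 0,"z": 0,"ax": 0,"ay": 0,"az": -6.8,"fingers": 72},
  {"x": -30,"y": -40,"z": 0,"ax": 0,"ay": 0,"az": 0,"fingers": 72},
  {"x": -30,"y": -40,"z": 0,"ax": 0,"ay": 0,"az": 0,"fingers": 72},
  {"x": -30,"y": -40,"z": 0,"ax": 0,"ay": 0,"az": 0,"fingers": 72},
  {"x": -30,"y": -40,"z": 0,"ax": 0,"ay": 0,"az": 0,"fingers": 72},
  {"x": -30,"y": -40,"z": 0,"ax": 0,"ay": 0,"az": 0,"fingers": 72},
  {"x": -30,"y": -40,"z": 20,"ax": 0,"ay": 0,"az": 0,"fingers": 72},
], force=60)

```text
t: 1.25
eef_pos: [0.3875, 0.3738, 0.215]
tool_rot: [0.002, 0.062, 0.998, 0.002]
contact_force: [1.5, 1.2, -0.3]
gripper_width: 0.843
grasp_force: 0.0
```

Works.

>>> jog_arm([
  {"x": -16,"y": -36,"z": 25,"ax": 0,"ay": 0,"az": 0,"fingers": 72},
  {"x": 0,"y": -30,"z": 30,"ax": 0,"ay": 0,"az": 0,"fingers": 72},
  {"x": 0,"y": 0,"z": 30,"ax": 0,"ay": 0,"az": 0,"fingers": 72},
  {"x": 0,"y": 0,"z": 20,"ax": 0,"ay": 0,"az": 0,"fingers": 72},
  {"x": 0,"y": 0,"z": 0,"ax": 0,"ay": 0,"az": 0,"fingers": 72},
  {"x": 0,"y": 0,"z": 0,"ax": 0,"ay": 0,"az": 0,"fingers": 72},
  {"x": 0,"y": 0,"z": 0,"ax": 0,"ay": 0,"az": 0,"fingers": 72},
  {"x": 0,"y": 0,"z": 0,"ax": 0,"ay": 0,"az": 0,"fingers": 72},
])

```text
t: 2.05
eef_pos: [0.3937, 0.3081, 0.1089]
tool_rot: [0.001, 0.061, 0.998, 0.001]
contact_force: [-0.8, 0.3, -0.1]
gripper_width: 0.839
grasp_force: 0.0
```

Run:
```python
from station import bot
from h import *
t,s=Cam(bot.read_camera("top")),Cam(bot.read_camera("side"));o=bot.get_obs()
print(o["eef_pos"],o["t"],o["contact_force"]);gotgt(o,[.395,.3036,.012],down(83))
cv2.imwrite("pics/p2.png",np.hstack([t.crop(130,250,80,100,5),s.crop(230,140,80,100,5)]))
```

```text
[0.39341562 0.30781988 0.10860358] 2.15 [ 0.24558178  0.69470888 -0.17166438]
turn [ 0.1  0.1 -0. ] 0.1 shift [-2.1 -4.  96.6]
```

View pics/p2.png

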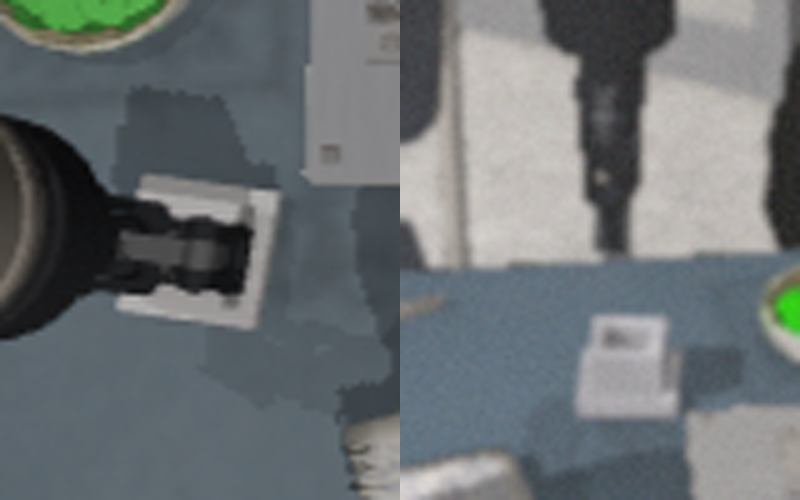

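The gripper hangs above the die: in the left panel the fingers straddle the head at about (195,245), and in the right panel they are at about (612,240) over the hole at (627,338). Next I descend and grip.

>>> jog_arm([
  {"x": -2,"y": -4,"z": 20,"ax": 0,"ay": 0,"az": 0,"fingers": 72},
  {"x": 0,"y": 0,"z": 25,"ax": 0,"ay": 0,"az": 0,"fingers": 72},
  {"x": 0,"y": 0,"z": 25,"ax": 0,"ay": 0,"az": 0,"fingers": 72},
  {"x": 0,"y": 0,"z": 18,"ax": 0,"ay": 0,"az": 0,"fingers": 72},
  {"x": 0,"y": 0,"z": 8,"ax": 0,"ay": 0,"az": 0,"fingers": 72},
  {"x": 0,"y": 0,"z": 0,"ax": 0,"ay": 0,"az": 0,"fingers": 72},
  {"x": 0,"y": 0,"z": 0,"ax": 0,"ay": 0,"az": 0,"fingers": 60},
  {"x": 0,"y": 0,"z": 0,"ax": 0,"ay": 0,"az": 0,"fingers": 40},
])

```text
t: 2.95
eef_pos: [0.3952, 0.3036, 0.0128]
tool_rot: [0.001, 0.061, 0.998, 0.001]
contact_force: [0.6, 0.0, 0.4]
gripper_width: 0.549
grasp_force: 0.0
```

>>> jog_arm([
  {"x": 0,"y": 0,"z": 0,"ax": 0,"ay": 0,"az": 0,"fingers": 38},
  {"x": 0,"y": 0,"z": 0,"ax": 0,"ay": 0,"az": 0,"fingers": 30},
  {"x": 0,"y": 0,"z": 0,"ax": 0,"ay": 0,"az": 0,"fingers": 30},
  {"x": 0,"y": 0,"z": 0,"ax": 0,"ay": 0,"az": 0,"fingers": 30},
  {"x": 0,"y": 0,"z": 0,"ax": 0,"ay": 0,"az": 0,"fingers": 30},
  {"x": 0,"y": 0,"z": 0,"ax": 0,"ay": 0,"az": 0,"fingers": 30},
  {"x": 0,"y": 0,"z": 0,"ax": 0,"ay": 0,"az": 0,"fingers": 30},
  {"x": 0,"y": 0,"z": 0,"ax": 0,"ay": 0,"az": 0,"fingers": 30},
])

```text
t: 3.75
eef_pos: [0.3953, 0.3038, 0.0131]
tool_rot: [0.001, 0.061, 0.998, 0.001]
contact_force: [-0.8, -0.9, 5.4]
gripper_width: 0.503
grasp_force: 61.5
```

>>> jog_arm([
  {"x": 0,"y": 0,"z": -15,"ax": 0,"ay": 0,"az": 0,"fingers": 30},
  {"x": 0,"y": 0,"z": -35,"ax": 0,"ay": 0,"az": 0,"fingers": 30},
  {"x": 0,"y": 0,"z": -45,"ax": 0,"ay": 0,"az": 0,"fingers": 30},
  {"x": 0,"y": 0,"z": -45,"ax": 0,"ay": 0,"az": 0,"fingers": 30},
  {"x": 0,"y": 0,"z": -45,"ax": 0,"ay": 0,"az": 0,"fingers": 30},
  {"x": 0,"y": 0,"z": -45,"ax": 0,"ay": 0,"az": 0,"fingers": 30},
  {"x": 0,"y": 0,"z": -40,"ax": 0,"ay": 0,"az": 0,"fingers": 30},
  {"x": 0,"y": 0,"z": -20,"ax": 0,"ay": 0,"az": 0,"fingers": 30},
])

```text
t: 4.55
eef_pos: [0.3954, 0.3037, 0.3064]
tool_rot: [0.002, 0.061, 0.998, 0.003]
contact_force: [0.4, 0.6, -1.1]
gripper_width: 0.503
grasp_force: 61.3
```

Run:
```python
from station import bot
from h import *
o=bot.get_obs()
print(o["eef_pos"],o["t"],o["contact_force"],o["q"])
s=Cam(bot.read_camera("side"))
p=seat+.11*u-.013*-u*1
for a in (75.3-25,75.3+25,-14.7-25,-14.7+25,-14.7-180+25,75.3-180+25, 75.3-180-25):
    print(a);gotgt(o,seat+(.056+.04+.0131)*u,onpeg(a))
p=s.proj(o["eef_pos"]).astype(int);print(p);cv2.imwrite("pics/l1.png",s.crop(p[0]-40,max(0,p[1]-40),80,80,5))
```

```text
[0.39539186 0.30366416 0.3064232 ] 4.55 [ 0.43359616  0.55811394 -1.12654236] [-0.85627748  0.10915565  0.08339115  1.88163331 -0.01026076  1.1445646
  0.67891321]
50.3
turn [-38.1 -26.2 141.3] 148.7 shift [-196.6  472.   295.8]
100.3
turn [-19.9 -33.9  93.8] 101.7 shift [-488.   152.8  295.8]
-39.7
turn [  41.6   -7.7 -118.3] 125.7 shift [472.  196.6 295.8]
10.3
turn [  50.3   13.  -165.2] 173.2 shift [152.8 488.  295.8]
-169.7
turn [  8.7 -33.8   6.9] 35.6 shift [-152.8 -488.   295.8]
-79.7
turn [ 32.8 -19.3 -80.1] 88.6 shift [ 488.  -152.8  295.8]
-129.7
turn [ 20.  -29.1 -31.8] 47.6 shift [ 196.6 -472.   295.8]
[270 122]
```

View pics/l1.png

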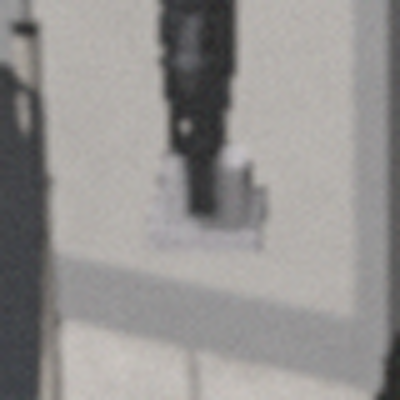

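The die is held level, with its flange at about (208,235) in the crop. Next I carry it over at height.

>>> jog_arm([
  {"x": -7,"y": -20,"z": 0,"ax": 0,"ay": 0,"az": 0,"fingers": 30},
  {"x": -15,"y": -40,"z": 0,"ax": 0,"ay": 0,"az": 0,"fingers": 30},
  {"x": -16,"y": -40,"z": 0,"ax": 0,"ay": 0,"az": 0,"fingers": 30},
  {"x": -16,"y": -40,"z": 0,"ax": 0,"ay": 0,"az": 0,"fingers": 30},
  {"x": -16,"y": -40,"z": 0,"ax": 0,"ay": 0,"az": 0,"fingers": 30},
  {"x": -16,"y": -40,"z": 0,"ax": 0,"ay": 0,"az": 0,"fingers": 30},
  {"x": -16,"y": -40,"z": 0,"ax": 0,"ay": 0,"az": 0,"fingers": 30},
  {"x": -16,"y": -40,"z": 0,"ax": 0,"ay": 0,"az": 0,"fingers": 30},
])

```text
t: 5.4
eef_pos: [0.4746, -0.011, 0.3017]
tool_rot: [0.0, 0.061, 0.998, 0.0]
contact_force: [2.0, 0.4, -1.7]
gripper_width: 0.501
grasp_force: 61.3
```

>>> jog_arm([
  {"x": -16,"y": -40,"z": 0,"ax": 0,"ay": 0,"az": 0,"fingers": 30},
  {"x": -16,"y": -40,"z": 0,"ax": 0,"ay": 0,"az": 0,"fingers": 30},
  {"x": -16,"y": -40,"z": 0,"ax": 0,"ay": 0,"az": 0,"fingers": 30},
  {"x": -16,"y": -40,"z": 0,"ax": 0,"ay": 0,"az": 0,"fingers": 30},
  {"x": -16,"y": -40,"z": 0,"ax": 0,"ay": 0,"az": 0,"fingers": 30},
  {"x": -14,"y": -30,"z": 0,"ax": 0,"ay": 0,"az": 0,"fingers": 30},
  {"x": -8,"y": -10,"z": 0,"ax": 0,"ay": 0,"az": 0,"fingers": 30},
  {"x": 0,"y": 0,"z": 0,"ax": 0,"ay": 0,"az": 0,"fingers": 30},
])

```text
t: 6.2
eef_pos: [0.5467, -0.2613, 0.3012]
tool_rot: [-0.0, 0.063, 0.998, -0.0]
contact_force: [1.2, 0.4, -2.0]
gripper_width: 0.504
grasp_force: 61.4
```

Run:
```python
from station import bot
from h import *
o=bot.get_obs()
print(o["eef_pos"],o["t"],o["q"]);gotgt(o,seat+(.056+.04+.0131)*u,onpeg(-169.7))
```

```text
[ 0.54666117 -0.26126365  0.30118129] 6.2 [-0.09171581  0.33581724  0.56784975  1.67270301 -0.19120862  1.18960111
  1.96803616]
turn [  8.4 -34.    6.9] 35.7 shift [64.1  9.5 77.7]
```

>>> jog_arm([
  {"x": 0,"y": 0,"z": 0,"ax": 1.7,"ay": -6.8,"az": 1.4,"fingers": 30},
  {"x": 0,"y": 0,"z": 0,"ax": 1.7,"ay": -6.8,"az": 1.4,"fingers": 30},
  {"x": 0,"y": 0,"z": 0,"ax": 1.7,"ay": -6.8,"az": 1.4,"fingers": 30},
  {"x": 0,"y": 0,"z": 0,"ax": 1.7,"ay": -6.8,"az": 1.4,"fingers": 30},
  {"x": 0,"y": 0,"z": 0,"ax": 1.6,"ay": -6.8,"az": 1.3,"fingers": 30},
  {"x": 0,"y": 0,"z": 0,"ax": 0,"ay": 0,"az": 0,"fingers": 30},
  {"x": 0,"y": 0,"z": 0,"ax": 0,"ay": 0,"az": 0,"fingers": 30},
  {"x": 0,"y": 0,"z": 0,"ax": 0,"ay": 0,"az": 0,"fingers": 30},
])

```text
t: 7.0
eef_pos: [0.5486, -0.2596, 0.3032]
tool_rot: [0.287, 0.117, 0.947, -0.09]
contact_force: [0.1, -0.4, -1.3]
gripper_width: 0.503
grasp_force: 61.5
```

Run:
```python
from station import bot
from h import *
o=bot.get_obs()
print(o["eef_pos"],o["t"],o["q"]);gotgt(o,seat+(.056+.04+.0131)*u,onpeg(-169.7))
```

```text
[ 0.54858998 -0.25963849  0.30322557] 7.0 [-0.27657251  0.00577417  0.59140611  2.1435471   0.16166975  0.38961191
  1.5090141 ]
turn [0.1 0.  0.2] 0.2 shift [66.5  7.6 78.8]
```

>>> jog_arm([
  {"x": 30,"y": 4,"z": 0,"ax": 0,"ay": 0,"az": 0,"fingers": 30},
  {"x": 30,"y": 4,"z": 20,"ax": 0,"ay": 0,"az": 0,"fingers": 30},
  {"x": 6,"y": 0,"z": 30,"ax": 0,"ay": 0,"az": 0,"fingers": 30},
  {"x": 0,"y": 0,"z": 28,"ax": 0,"ay": 0,"az": 0,"fingers": 30},
  {"x": 0,"y": 0,"z": 15,"ax": 0,"ay": 0,"az": 0,"fingers": 30},
  {"x": 0,"y": 0,"z": 7,"ax": 0,"ay": 0,"az": 0,"fingers": 30},
  {"x": 0,"y": 0,"z": 0,"ax": 0,"ay": 0,"az": 0,"fingers": 30},
  {"x": 0,"y": 0,"z": 0,"ax": 0,"ay": 0,"az": 0,"fingers": 30},
])

```text
t: 7.8
eef_pos: [0.5292, -0.2629, 0.2036]
tool_rot: [0.278, 0.116, 0.949, -0.098]
contact_force: [-0.6, 0.3, -1.7]
gripper_width: 0.501
grasp_force: 61.5
```

Run:
```python
from station import bot
from h import *
t,s=Cam(bot.read_camera("top")),Cam(bot.read_camera("side"))
o=bot.get_obs()
print(o["eef_pos"],o["t"],o["contact_force"],o["torque"],o["q"]);gotgt(o,seat+(.056+.0131)*u,onpeg(-169.7))
z=rot(o).apply([0,0,1]);die=o["eef_pos"]+.0131*z
out=[]
for c,x,y in((t,400,155),(s,335,275)):
    im=c.crop(x,y,80,100,5)
    out.append(im)
    print("die",((c.proj(die)-[x,y])*5).round(),"tip",((c.proj(seat+.056*u)-[x,y])*5).round())
    for P,cl in((die,(0,0,255)),(seat+.056*u,(0,255,0))):
        q=((c.proj(P)-[x,y]+.5)*5).astype(int);cv2.circle(im,tuple(map(int,q)),2,cl,-1)
cv2.imwrite("pics/a1.png",np.hstack(out))
```

```text
[ 0.5294177  -0.26148104  0.20390749] 7.9 [ 1.45689637 -0.66468859 -2.00076788] [0.35983698 0.73538905 0.00811354] [ 0.32091583  0.15314809 -0.01810203  2.24717776  0.55227503  0.1735366
  1.11526978]
turn [-0.9 -0.9  0.8] 1.4 shift [-4.7  4.5 47. ]
die [257. 328.] tip [241. 274.]
die [140. 114.] tip [213. 188.]
```

View pics/a1.png

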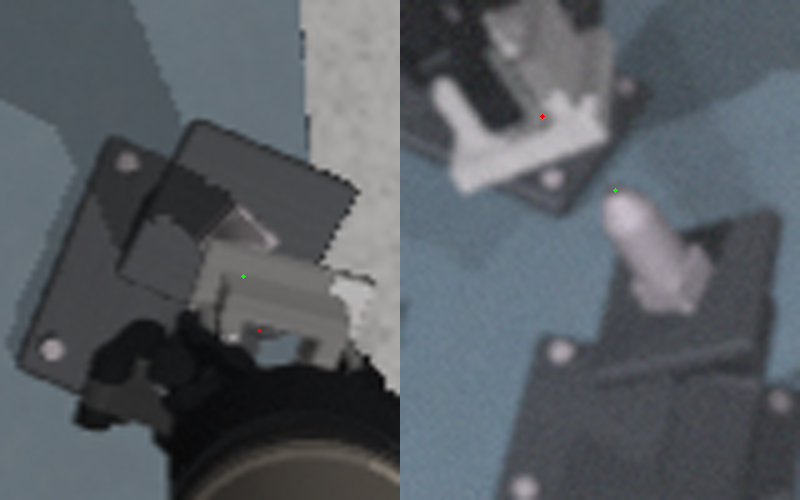

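The die's flange faces the peg. The flange edge runs from (465,185) to (605,135) in the right panel, and the tip is at (622,205). Joint 6 is at its lower limit, so I need to check whether the poses further in are reachable.

```bash
cat > k.py <<'E'
from station import bot
from h import *
from scipy.optimize import least_squares
Rz=lambda a:R.from_euler("z",a);Ry=lambda a:R.from_euler("y",a)
D=[([-1.319,.477,.022,1.555,-.011,1.109,-.083],[.238,.632,.231]),
([-.85627748,.10915565,.08339115,1.88163331,-.01026076,1.1445646,.67891321],[.39539,.30366,.30642]),
([-.09171581,.33581724,.56784975,1.67270301,-.19120862,1.18960111,1.96803616],[.54666,-.26126,.30118]),
([-.27657251,.00577417,.59140611,2.1435471,.16166975,.38961191,1.5090141],[.54859,-.25964,.30323]),
([.32091583,.15314809,-.01810203,2.24717776,.55227503,.1735366,1.11526978],[.52942,-.26148,.20391])]
def fk(q,p):
    h,L1,L2,L3,q0,a,b=p[:7];s=-1
    r=Rz(s*q[0]+q0)*Ry(q[1])*Rz(s*q[2]);P=np.array([0,0,h])+(Rz(s*q[0]+q0)*Ry(q[1])).apply([0,0,L1])+r.apply([a,b,0])
    r=r*Ry(q[3])*Rz(s*q[4]);P=P+r.apply([-a,-b,L2])
    r=r*Ry(q[5]);return P+r.apply([p[7],p[8],L3]),r*Rz(s*q[6])
f=least_squares(lambda p:np.concatenate([fk(q,p)[0]-x for q,x in D]),[.3,.4,.4,.25,0,0,0,0,0]);par=f.x
E
python3 - <<'E'
from k import *
print(f.cost,par.round(4));print((f.fun*1000).round(1))
o=bot.get_obs();r0=fk(o["q"],par)[1];print("tool z",r0.apply([0,0,1]),rot(o).apply([0,0,1]))
off=r0.inv()*rot(o);print(off.as_euler("xyz",degrees=True), [0])
lo=np.array([-2.96,-.34,-1.41,.24,-1.37,.17,-2.96]);hi=np.array([2.96,2.1,1.46,2.44,4.51,1.92,2.96])
q=np.array(o["q"])
for a in(-169.7,-194.7,-99.7,-259.7):
  for d in(.085,.069,.04,.0131):
    T=seat+d*u;Rt=onpeg(a);best=None
    for k in range(8):
        x0=np.clip(q+np.random.default_rng(k).normal(0,.5,7)*(k>0),lo+.02,hi-.02)
        g=least_squares(lambda x:np.r_[(fk(x,par)[0]-T)*10,((fk(x,par)[1]*off).inv()*Rt).as_rotvec(),.001*(x-q)],x0,bounds=(lo+.01,hi-.01))
        if best is None or g.cost<best.cost:best=g
    x=best.x;print(a,d,np.linalg.norm(fk(x,par)[0]-T)*1000,np.degrees(((fk(x,par)[1]*off).inv()*Rt).magnitude()).round(2),x.round(2))
E
```

```text
9.214195331674629e-05 [ 0.3239  0.5364  0.4789  0.3537 -0.0383 -0.008  -0.0633 -0.0132 -0.0363]
[ 0.7  3.6 -0.1 -2.2  7.2 -3.8 -6.9  0.4  3.1 -3.9 -2.5  3.3  1.9 -0.8
 -2.5]
tool z [ 0.49500077 -0.26955245 -0.82602404] [ 0.50496033 -0.25039839 -0.82602404]
[-1.20309783 -0.28748376 88.19006456] [0]
-169.7 0.085 0.00012888398868989825 0.0 [ 0.58  0.22 -0.32  2.22  0.95  0.18  0.71]
-169.7 0.069 0.00015262785789674758 0.0 [ 0.57  0.26 -0.32  2.2   1.1   0.18  0.57]
-169.7 0.04 0.00020364618625386813 0.0 [ 0.54  0.33 -0.3   2.18  1.34  0.18  0.33]
-169.7 0.0131 0.0002640284787395442 0.0 [ 0.49  0.39 -0.26  2.15  1.54  0.18  0.12]
-194.7 0.085 0.00017256847755643624 0.0 [ 0.57  0.22 -0.3   2.21  0.87  0.18  0.36]
-194.7 0.069 0.00019454814432051507 0.0 [ 0.58  0.26 -0.32  2.2   1.02  0.18  0.21]
-194.7 0.04 0.00024074982797159055 0.0 [ 0.55  0.33 -0.3   2.17  1.26  0.18 -0.03]
-194.7 0.0131 0.0002945773216175379 0.0 [ 0.52  0.39 -0.28  2.15  1.46  0.18 -0.23]
-99.7 0.085 7.555910708513895e-05 0.0 [ 0.7   0.23 -0.44  2.23  1.13  0.18  1.77]
-99.7 0.069 6.092344242052862e-05 0.0 [ 0.66  0.26 -0.41  2.21  1.27  0.18  1.62]
-99.7 0.04 8.693115761085672e-05 0.0 [ 0.58  0.33 -0.35  2.19  1.52  0.18  1.37]
-99.7 0.0131 0.0001439410779617101 0.0 [ 0.53  0.39 -0.3   2.17  1.73  0.19  1.16]
-259.7 0.085 0.00031902637690166914 0.0 [ 0.67  0.23 -0.39  2.21  0.77  0.18 -0.65]
-259.7 0.069 0.00032839867487959674 0.0 [ 0.67  0.27 -0.4   2.19  0.92  0.18 -0.8 ]
-259.7 0.04 0.00036087779047915133 0.0 [ 0.64  0.33 -0.39  2.16  1.16  0.18 -1.03]
-259.7 0.0131 0.000405780903386997 0.0 [ 0.61  0.39 -0.36  2.14  1.36  0.18 -1.23]
```

Every pose down to the seat is reachable with joint 6 close to its limit, so I'll go slowly and correct the pose before the tip.

>>> jog_arm([
  {"x": -1,"y": 1,"z": 2,"ax": -0.3,"ay": -0.3,"az": 0.2,"fingers": 30},
  {"x": -1,"y": 1,"z": 4,"ax": -0.3,"ay": -0.3,"az": 0.2,"fingers": 30},
  {"x": -1,"y": 1,"z": 4,"ax": -0.3,"ay": -0.3,"az": 0.2,"fingers": 30},
  {"x": -1,"y": 1,"z": 4,"ax": 0,"ay": 0,"az": 0.2,"fingers": 30},
  {"x": -0.7,"y": 0.5,"z": 4,"ax": 0,"ay": 0,"az": 0,"fingers": 30},
  {"x": 0,"y": 0,"z": 2,"ax": 0,"ay": 0,"az": 0,"fingers": 30},
  {"x": 0,"y": 0,"z": 0,"ax": 0,"ay": 0,"az": 0,"fingers": 30},
  {"x": 0,"y": 0,"z": 0,"ax": 0,"ay": 0,"az": 0,"fingers": 30},
])

```text
t: 8.7
eef_pos: [0.5446, -0.2615, 0.1893]
tool_rot: [0.287, 0.118, 0.946, -0.089]
contact_force: [-0.0, -0.4, -1.1]
gripper_width: 0.504
grasp_force: 61.5
```

```bash
cat > st.py <<'E'
from station import bot
from h import *
import sys
np.set_printoptions(precision=3,suppress=True)
o=bot.get_obs();print(o["t"],"F",o["contact_force"],"M",o["torque"],"Fu",round(float(np.dot(o["contact_force"],u)),1),"q",o["q"])
print("depth",round(1000*float(np.dot(o["eef_pos"]-seat,u)-.0131),1),end=" ");gotgt(o,seat+(float(sys.argv[1])+.0131)*u,onpeg(float(sys.argv[2])))
E
python3 st.py .056 -169.7
```

```text
8.7 F [-0.015 -0.354 -1.084] M [ 0.318  0.679 -0.006] Fu -1.0 q [ 0.606  0.218 -0.331  2.223  0.946  0.172  0.733]
depth 83.1 turn [0.1 0.  0.1] 0.1 shift [-0.7 -1.1 27.1]
```

>>> jog_arm([
  {"x": -0.7,"y": -1,"z": 3,"ax": 0,"ay": 0,"az": 0,"fingers": 30},
  {"x": 0,"y": 0,"z": 5,"ax": 0,"ay": 0,"az": 0,"fingers": 30},
  {"x": 0,"y": 0,"z": 6,"ax": 0,"ay": 0,"az": 0,"fingers": 30},
  {"x": 0,"y": 0,"z": 6,"ax": 0,"ay": 0,"az": 0,"fingers": 30},
  {"x": 0,"y": 0,"z": 6,"ax": 0,"ay": 0,"az": 0,"fingers": 30},
  {"x": 0,"y": 0,"z": 4,"ax": 0,"ay": 0,"az": 0,"fingers": 30},
  {"x": 0,"y": 0,"z": 2,"ax": 0,"ay": 0,"az": 0,"fingers": 30},
  {"x": 0,"y": 0,"z": 0,"ax": 0,"ay": 0,"az": 0,"fingers": 30},
])

```text
t: 9.5
eef_pos: [0.5613, -0.2709, 0.1632]
tool_rot: [0.287, 0.118, 0.946, -0.089]
contact_force: [-0.3, -0.5, -0.9]
gripper_width: 0.505
grasp_force: 61.5
```

```bash
python3 st.py .04 -169.7
python3 - <<'E'
from station import bot
from h import *
t,s=Cam(bot.read_camera("top")),Cam(bot.read_camera("side"))
cv2.imwrite("pics/b1.png",np.hstack([t.crop(410,165,64,80,6),s.crop(350,280,64,80,6)]))
E
```

```text
9.5 F [-0.253 -0.484 -0.929] M [0.307 0.75  0.004] Fu -0.7 q [ 0.636  0.298 -0.365  2.201  1.291  0.173  0.406]
depth 50.8 turn [ 0.1 -0.   0. ] 0.1 shift [-0.3  0.5 10.8]
```

View pics/b1.png

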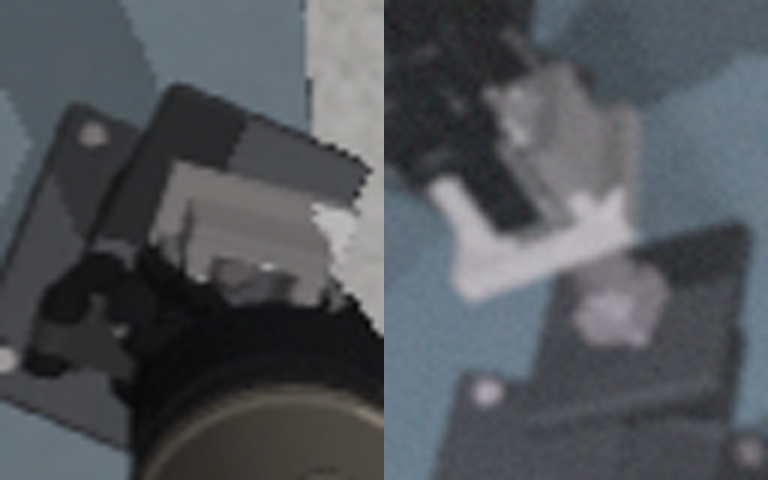

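The die is on the nose in both views: the peg enters the flange at about (590,270) in the right panel and shows inside the hole at (250,275) in the left. There is no contact force. I'll continue down the shank.

>>> jog_arm([
  {"x": -0.3,"y": 0.4,"z": 3,"ax": 0,"ay": 0,"az": 0,"fingers": 30},
  {"x": 0,"y": 0,"z": 3,"ax": 0,"ay": 0,"az": 0,"fingers": 30},
  {"x": 0,"y": 0,"z": 3,"ax": 0,"ay": 0,"az": 0,"fingers": 30},
  {"x": 0,"y": 0,"z": 3,"ax": 0,"ay": 0,"az": 0,"fingers": 30},
  {"x": 0,"y": 0,"z": 2,"ax": 0,"ay": 0,"az": 0,"fingers": 30},
  {"x": 0,"y": 0,"z": 1,"ax": 0,"ay": 0,"az": 0,"fingers": 30},
  {"x": 0,"y": 0,"z": 0,"ax": 0,"ay": 0,"az": 0,"fingers": 30},
  {"x": 0,"y": 0,"z": 0,"ax": 0,"ay": 0,"az": 0,"fingers": 30},
])

```text
t: 10.4
eef_pos: [0.5695, -0.2739, 0.1513]
tool_rot: [0.287, 0.118, 0.946, -0.089]
contact_force: [0.2, -0.5, -1.3]
gripper_width: 0.504
grasp_force: 61.5
```

```bash
python3 st.py .022 -169.7
```

```text
10.4 F [ 0.158 -0.458 -1.258] M [0.35  0.675 0.009] Fu -1.2 q [ 0.623  0.331 -0.354  2.191  1.432  0.173  0.27 ]
depth 36.0 turn [0.1 0.  0. ] 0.1 shift [ 0.1 -0.1 14. ]
```

Free so far, with the flange underside at about 36 mm.

>>> jog_arm([
  {"x": 0,"y": 0,"z": 3,"ax": 0,"ay": 0,"az": 0,"fingers": 30},
  {"x": 0,"y": 0,"z": 3,"ax": 0,"ay": 0,"az": 0,"fingers": 30},
  {"x": 0,"y": 0,"z": 3,"ax": 0,"ay": 0,"az": 0,"fingers": 30},
  {"x": 0,"y": 0,"z": 3,"ax": 0,"ay": 0,"az": 0,"fingers": 30},
  {"x": 0,"y": 0,"z": 2,"ax": 0,"ay": 0,"az": 0,"fingers": 30},
  {"x": 0,"y": 0,"z": 1,"ax": 0,"ay": 0,"az": 0,"fingers": 30},
  {"x": 0,"y": 0,"z": 0,"ax": 0,"ay": 0,"az": 0,"fingers": 30},
  {"x": 0,"y": 0,"z": 0,"ax": 0,"ay": 0,"az": 0,"fingers": 30},
])

```text
t: 11.2
eef_pos: [0.5773, -0.2775, 0.139]
tool_rot: [0.287, 0.118, 0.946, -0.089]
contact_force: [-0.1, 0.1, -1.4]
gripper_width: 0.503
grasp_force: 61.5
```

```bash
python3 st.py .016 -169.7
```

```text
11.2 F [-0.098  0.06  -1.367] M [ 0.38   0.702 -0.088] Fu -1.1 q [ 0.624  0.366 -0.356  2.18   1.564  0.18   0.145]
depth 21.0 turn [0.1 0.  0. ] 0.1 shift [ 0.1 -0.1  5. ]
```

>>> jog_arm([
  {"x": 0,"y": 0,"z": 1.5,"ax": 0,"ay": 0,"az": 0,"fingers": 30},
  {"x": 0,"y": 0,"z": 1.5,"ax": 0,"ay": 0,"az": 0,"fingers": 30},
  {"x": 0,"y": 0,"z": 1,"ax": 0,"ay": 0,"az": 0,"fingers": 30},
  {"x": 0,"y": 0,"z": 0.5,"ax": 0,"ay": 0,"az": 0,"fingers": 30},
  {"x": 0,"y": 0,"z": 0.5,"ax": 0,"ay": 0,"az": 0,"fingers": 30},
  {"x": 0,"y": 0,"z": 0,"ax": 0,"ay": 0,"az": 0,"fingers": 30},
  {"x": 0,"y": 0,"z": 0,"ax": 0,"ay": 0,"az": 0,"fingers": 30},
  {"x": 0,"y": 0,"z": 0,"ax": 0,"ay": 0,"az": 0,"fingers": 30},
])

```text
t: 12.0
eef_pos: [0.58, -0.2787, 0.1349]
tool_rot: [0.287, 0.118, 0.946, -0.089]
contact_force: [-0.2, 0.3, -1.7]
gripper_width: 0.502
grasp_force: 61.5
```

>>> jog_arm([
  {"x": 0,"y": 0,"z": 0.5,"ax": 0,"ay": 0,"az": 0,"fingers": 30},
  {"x": 0,"y": 0,"z": 0.5,"ax": 0,"ay": 0,"az": 0,"fingers": 30},
  {"x": 0,"y": 0,"z": 0,"ax": 0,"ay": 0,"az": 0,"fingers": 30},
  {"x": 0,"y": 0,"z": 0,"ax": 0,"ay": 0,"az": 0,"fingers": 30},
  {"x": 0,"y": 0,"z": 0,"ax": 0,"ay": 0,"az": 0,"fingers": 30},
  {"x": 0,"y": 0,"z": 0,"ax": 0,"ay": 0,"az": 0,"fingers": 30},
  {"x": 0,"y": 0,"z": 0,"ax": 0,"ay": 0,"az": 0,"fingers": 30},
  {"x": 0,"y": 0,"z": 0,"ax": 0,"ay": 0,"az": 0,"fingers": 30},
])

```text
t: 12.8
eef_pos: [0.5805, -0.2789, 0.1341]
tool_rot: [0.287, 0.118, 0.946, -0.089]
contact_force: [-0.4, -0.2, -1.6]
gripper_width: 0.498
grasp_force: 61.5
```

```bash
python3 st.py .014 -169.7
```

```text
12.8 F [-0.423 -0.157 -1.582] M [0.358 0.717 0.019] Fu -1.1 q [ 0.631  0.381 -0.365  2.175  1.61   0.187  0.102]
depth 15.0 turn [0.1 0.  0. ] 0.1 shift [ 0.1 -0.1  1. ]
```

>>> jog_arm([
  {"x": 0,"y": 0,"z": 0.5,"ax": 0,"ay": 0,"az": 0,"fingers": 30},
  {"x": 0,"y": 0,"z": 0.5,"ax": 0,"ay": 0,"az": 0,"fingers": 30},
  {"x": 0,"y": 0,"z": 0,"ax": 0,"ay": 0,"az": 0,"fingers": 30},
  {"x": 0,"y": 0,"z": 0,"ax": 0,"ay": 0,"az": 0,"fingers": 30},
  {"x": 0,"y": 0,"z": 0,"ax": 0,"ay": 0,"az": 0,"fingers": 30},
  {"x": 0,"y": 0,"z": 0,"ax": 0,"ay": 0,"az": 0,"fingers": 30},
  {"x": 0,"y": 0,"z": 0,"ax": 0,"ay": 0,"az": 0,"fingers": 30},
  {"x": 0,"y": 0,"z": 0,"ax": 0,"ay": 0,"az": 0,"fingers": 30},
])

```text
t: 13.6
eef_pos: [0.581, -0.2792, 0.1333]
tool_rot: [0.287, 0.118, 0.946, -0.089]
contact_force: [-0.8, -0.3, -1.5]
gripper_width: 0.505
grasp_force: 61.5
```

>>> jog_arm([
  {"x": 0,"y": 0,"z": 0.4,"ax": 0,"ay": 0,"az": 0,"fingers": 30},
  {"x": 0,"y": 0,"z": 0.4,"ax": 0,"ay": 0,"az": 0,"fingers": 30},
  {"x": 0,"y": 0,"z": 0,"ax": 0,"ay": 0,"az": 0,"fingers": 30},
  {"x": 0,"y": 0,"z": 0,"ax": 0,"ay": 0,"az": 0,"fingers": 30},
  {"x": 0,"y": 0,"z": 0,"ax": 0,"ay": 0,"az": 0,"fingers": 30},
  {"x": 0,"y": 0,"z": 0,"ax": 0,"ay": 0,"az": 0,"fingers": 30},
  {"x": 0,"y": 0,"z": 0,"ax": 0,"ay": 0,"az": 0,"fingers": 30},
  {"x": 0,"y": 0,"z": 0,"ax": 0,"ay": 0,"az": 0,"fingers": 30},
])

```text
t: 14.4
eef_pos: [0.5814, -0.2793, 0.1328]
tool_rot: [0.287, 0.118, 0.946, -0.089]
contact_force: [-4.8, 1.7, 5.2]
gripper_width: 0.501
grasp_force: 62.6
```

```bash
python3 st.py .014 -169.7
```

```text
14.4 F [-4.822  1.676  5.196] M [0.385 0.909 0.005] Fu 7.2 q [ 0.634  0.385 -0.368  2.173  1.623  0.189  0.091]
depth 13.4 turn [0.1 0.  0. ] 0.1 shift [ 0.2 -0.1 -0.6]
```

Contact with the neck at 13.4 mm depth and about 8 N, while still out of line. Now I turn gently about the peg.

>>> jog_arm([
  {"x": 0,"y": 0,"z": 0,"ax": 0,"ay": 0,"az": 2,"fingers": 30},
  {"x": 0,"y": 0,"z": 0,"ax": 0,"ay": 0,"az": 2,"fingers": 30},
  {"x": 0,"y": 0,"z": 0,"ax": 0,"ay": 0,"az": 2,"fingers": 30},
  {"x": 0,"y": 0,"z": 0,"ax": 0,"ay": 0,"az": 2,"fingers": 30},
  {"x": 0,"y": 0,"z": 0,"ax": 0,"ay": 0,"az": 2,"fingers": 30},
  {"x": 0,"y": 0,"z": 0,"ax": 0,"ay": 0,"az": 2,"fingers": 30},
  {"x": 0,"y": 0,"z": 0,"ax": 0,"ay": 0,"az": 2,"fingers": 30},
  {"x": 0,"y": 0,"z": 0,"ax": 0,"ay": 0,"az": 0,"fingers": 30},
])

```text
t: 15.2
eef_pos: [0.5813, -0.2798, 0.1327]
tool_rot: [0.296, 0.233, 0.925, -0.054]
contact_force: [-2.9, 1.2, 3.4]
gripper_width: 0.506
grasp_force: 62.3
```

```bash
python3 st.py .014 -194.7
```

```text
15.2 F [-2.915  1.207  3.407] M [ 0.176  0.823 -0.124] Fu 4.6 q [ 0.671  0.391 -0.412  2.17   1.615  0.206 -0.138]
depth 13.2 turn [ 0.1 -0.  11. ] 11.0 shift [ 0.3  0.2 -0.8]
```

>>> jog_arm([
  {"x": 0,"y": 0,"z": 0.1,"ax": 0,"ay": 0,"az": 1.5,"fingers": 30},
  {"x": 0,"y": 0,"z": 0,"ax": 0,"ay": 0,"az": 1.5,"fingers": 30},
  {"x": 0,"y": 0,"z": 0,"ax": 0,"ay": 0,"az": 1.5,"fingers": 30},
  {"x": 0,"y": 0,"z": 0,"ax": 0,"ay": 0,"az": 1.5,"fingers": 30},
  {"x": 0,"y": 0,"z": 0,"ax": 0,"ay": 0,"az": 1,"fingers": 30},
  {"x": 0,"y": 0,"z": 0,"ax": 0,"ay": 0,"az": 1,"fingers": 30},
  {"x": 0,"y": 0,"z": 0,"ax": 0,"ay": 0,"az": 0,"fingers": 30},
  {"x": 0,"y": 0,"z": 0,"ax": 0,"ay": 0,"az": 0,"fingers": 30},
])

```text
t: 16.0
eef_pos: [0.5815, -0.2792, 0.1324]
tool_rot: [0.299, 0.297, 0.906, -0.033]
contact_force: [-0.2, 0.3, -1.2]
gripper_width: 0.503
grasp_force: 61.6
```

```bash
python3 st.py .014 -194.7
```

```text
16.0 F [-0.157  0.344 -1.15 ] M [ 0.312  0.699 -0.007] Fu -0.8 q [ 0.69   0.395 -0.435  2.169  1.612  0.214 -0.27 ]
depth 13.0 turn [ 0.1 -0.   3. ] 3.0 shift [-0.  -0.3 -1. ]
```

The force dropped to zero, so the hole has found the neck. I'll bring it a little further into line and ease it down.

>>> jog_arm([
  {"x": 0,"y": 0,"z": 0,"ax": 0,"ay": 0,"az": 1,"fingers": 30},
  {"x": 0,"y": 0,"z": 0,"ax": 0,"ay": 0,"az": 1,"fingers": 30},
  {"x": 0,"y": 0,"z": 0.5,"ax": 0,"ay": 0,"az": 0.5,"fingers": 30},
  {"x": 0,"y": 0,"z": 0.5,"ax": 0,"ay": 0,"az": 0,"fingers": 30},
  {"x": 0,"y": 0,"z": 0.5,"ax": 0,"ay": 0,"az": 0,"fingers": 30},
  {"x": 0,"y": 0,"z": 0,"ax": 0,"ay": 0,"az": 0,"fingers": 30},
  {"x": 0,"y": 0,"z": 0,"ax": 0,"ay": 0,"az": 0,"fingers": 30},
  {"x": 0,"y": 0,"z": 0,"ax": 0,"ay": 0,"az": 0,"fingers": 30},
])

```text
t: 16.8
eef_pos: [0.5823, -0.2798, 0.1313]
tool_rot: [0.299, 0.316, 0.9, -0.026]
contact_force: [0.1, 0.3, -2.1]
gripper_width: 0.501
grasp_force: 61.6
```

```bash
python3 st.py .011 -194.7
```

```text
16.8 F [ 0.055  0.297 -2.139] M [0.397 0.723 0.032] Fu -1.7 q [ 0.697  0.4   -0.444  2.168  1.62   0.219 -0.32 ]
depth 11.6 turn [ 0.1 -0.   0.5] 0.5 shift [ 0.1 -0.1  0.6]
```

Depth is 11.6 mm with no force, so it is going over the neck. I'll keep lowering.

>>> jog_arm([
  {"x": 0,"y": 0,"z": 0.8,"ax": 0,"ay": 0,"az": 0,"fingers": 30},
  {"x": 0,"y": 0,"z": 0.8,"ax": 0,"ay": 0,"az": 0,"fingers": 30},
  {"x": 0,"y": 0,"z": 0.8,"ax": 0,"ay": 0,"az": 0,"fingers": 30},
  {"x": 0,"y": 0,"z": 0.8,"ax": 0,"ay": 0,"az": 0,"fingers": 30},
  {"x": 0,"y": 0,"z": 0.8,"ax": 0,"ay": 0,"az": 0,"fingers": 30},
  {"x": 0,"y": 0,"z": 0,"ax": 0,"ay": 0,"az": 0,"fingers": 30},
  {"x": 0,"y": 0,"z": 0,"ax": 0,"ay": 0,"az": 0,"fingers": 30},
  {"x": 0,"y": 0,"z": 0,"ax": 0,"ay": 0,"az": 0,"fingers": 30},
])

```text
t: 17.6
eef_pos: [0.5844, -0.2807, 0.128]
tool_rot: [0.299, 0.316, 0.9, -0.026]
contact_force: [0.6, 0.3, -1.5]
gripper_width: 0.5
grasp_force: 61.6
```

>>> jog_arm([
  {"x": 0,"y": 0,"z": 0.8,"ax": 0,"ay": 0,"az": 0,"fingers": 30},
  {"x": 0,"y": 0,"z": 0.8,"ax": 0,"ay": 0,"az": 0,"fingers": 30},
  {"x": 0,"y": 0,"z": 0.8,"ax": 0,"ay": 0,"az": 0,"fingers": 30},
  {"x": 0,"y": 0,"z": 0.8,"ax": 0,"ay": 0,"az": 0,"fingers": 30},
  {"x": 0,"y": 0,"z": 0,"ax": 0,"ay": 0,"az": 0,"fingers": 30},
  {"x": 0,"y": 0,"z": 0,"ax": 0,"ay": 0,"az": 0,"fingers": 30},
  {"x": 0,"y": 0,"z": 0,"ax": 0,"ay": 0,"az": 0,"fingers": 30},
  {"x": 0,"y": 0,"z": 0,"ax": 0,"ay": 0,"az": 0,"fingers": 30},
])

```text
t: 18.4
eef_pos: [0.586, -0.2815, 0.1254]
tool_rot: [0.3, 0.316, 0.9, -0.026]
contact_force: [0.1, -0.4, -1.7]
gripper_width: 0.498
grasp_force: 61.6
```

```bash
python3 st.py .0 -194.7
```

```text
18.4 F [ 0.105 -0.413 -1.687] M [0.314 0.724 0.019] Fu -1.5 q [ 0.704  0.418 -0.453  2.161  1.663  0.228 -0.356]
depth 4.4 turn [ 0.1 -0.   0.5] 0.5 shift [ 0.1 -0.2  4.4]
```

>>> jog_arm([
  {"x": 0,"y": 0,"z": 0.8,"ax": 0,"ay": 0,"az": 0,"fingers": 30},
  {"x": 0,"y": 0,"z": 0.8,"ax": 0,"ay": 0,"az": 0,"fingers": 30},
  {"x": 0,"y": 0,"z": 0.8,"ax": 0,"ay": 0,"az": 0,"fingers": 30},
  {"x": 0,"y": 0,"z": 0.8,"ax": 0,"ay": 0,"az": 0,"fingers": 30},
  {"x": 0,"y": 0,"z": 0.4,"ax": 0,"ay": 0,"az": 0,"fingers": 30},
  {"x": 0,"y": 0,"z": 0,"ax": 0,"ay": 0,"az": 0,"fingers": 30},
  {"x": 0,"y": 0,"z": 0,"ax": 0,"ay": 0,"az": 0,"fingers": 30},
  {"x": 0,"y": 0,"z": 0,"ax": 0,"ay": 0,"az": 0,"fingers": 30},
])

```text
t: 19.2
eef_pos: [0.5879, -0.2823, 0.1225]
tool_rot: [0.3, 0.316, 0.9, -0.026]
contact_force: [-0.5, 0.4, -1.2]
gripper_width: 0.501
grasp_force: 61.6
```

>>> jog_arm([
  {"x": 0,"y": 0,"z": 0.3,"ax": 0,"ay": 0,"az": 0,"fingers": 30},
  {"x": 0,"y": 0,"z": 0.3,"ax": 0,"ay": 0,"az": 0,"fingers": 30},
  {"x": 0,"y": 0,"z": 0.3,"ax": 0,"ay": 0,"az": 0,"fingers": 30},
  {"x": 0,"y": 0,"z": 0,"ax": 0,"ay": 0,"az": 0,"fingers": 30},
  {"x": 0,"y": 0,"z": 0,"ax": 0,"ay": 0,"az": 0,"fingers": 30},
  {"x": 0,"y": 0,"z": 0,"ax": 0,"ay": 0,"az": 0,"fingers": 30},
  {"x": 0,"y": 0,"z": 0,"ax": 0,"ay": 0,"az": 0,"fingers": 30},
  {"x": 0,"y": 0,"z": 0,"ax": 0,"ay": 0,"az": 0,"fingers": 30},
])

```text
t: 20.0
eef_pos: [0.5884, -0.2825, 0.1218]
tool_rot: [0.3, 0.316, 0.9, -0.026]
contact_force: [-2.6, -0.4, 2.4]
gripper_width: 0.505
grasp_force: 61.8
```

```bash
python3 st.py .0 -194.7
```

```text
20.0 F [-2.642 -0.357  2.432] M [0.412 0.76  0.043] Fu 3.3 q [ 0.709  0.429 -0.46   2.157  1.687  0.234 -0.377]
depth -0.1 turn [ 0.1 -0.   0.5] 0.5 shift [ 0.1 -0.2 -0.1]
```

The plate is reached about 13.6 mm below the neck contact. I'll press a little to seat it flush.

>>> jog_arm([
  {"x": 0,"y": 0,"z": 0.2,"ax": 0,"ay": 0,"az": 0,"fingers": 30},
  {"x": 0,"y": 0,"z": 0.2,"ax": 0,"ay": 0,"az": 0,"fingers": 30},
  {"x": 0,"y": 0,"z": 0,"ax": 0,"ay": 0,"az": 0,"fingers": 30},
  {"x": 0,"y": 0,"z": 0,"ax": 0,"ay": 0,"az": 0,"fingers": 30},
  {"x": 0,"y": 0,"z": 0,"ax": 0,"ay": 0,"az": 0,"fingers": 30},
  {"x": 0,"y": 0,"z": 0,"ax": 0,"ay": 0,"az": 0,"fingers": 30},
  {"x": 0,"y": 0,"z": 0,"ax": 0,"ay": 0,"az": 0,"fingers": 30},
  {"x": 0,"y": 0,"z": 0,"ax": 0,"ay": 0,"az": 0,"fingers": 30},
])

```text
t: 20.8
eef_pos: [0.5884, -0.2826, 0.1217]
tool_rot: [0.3, 0.316, 0.9, -0.026]
contact_force: [-6.6, 1.4, 7.3]
gripper_width: 0.504
grasp_force: 62.9
```

```bash
python3 st.py .0 -194.7
```

```text
20.8 F [-6.576  1.375  7.32 ] M [0.485 0.89  0.02 ] Fu 9.8 q [ 0.709  0.43  -0.46   2.157  1.689  0.234 -0.379]
depth -0.1 turn [ 0.1 -0.   0.5] 0.5 shift [ 0.2 -0.2 -0.1]
```

It is seated and holding 10 N without moving. Let go and back straight off.

>>> jog_arm([
  {"x": 0,"y": 0,"z": -0.3,"ax": 0,"ay": 0,"az": 0,"fingers": 30},
  {"x": 0,"y": 0,"z": 0,"ax": 0,"ay": 0,"az": 0,"fingers": 44},
  {"x": 0,"y": 0,"z": 0,"ax": 0,"ay": 0,"az": 0,"fingers": 50},
  {"x": 0,"y": 0,"z": 0,"ax": 0,"ay": 0,"az": 0,"fingers": 60},
  {"x": 0,"y": 0,"z": 0,"ax": 0,"ay": 0,"az": 0,"fingers": 68},
  {"x": 0,"y": 0,"z": 0,"ax": 0,"ay": 0,"az": 0,"fingers": 68},
  {"x": 0,"y": 0,"z": 0,"ax": 0,"ay": 0,"az": 0,"fingers": 68},
  {"x": 0,"y": 0,"z": 0,"ax": 0,"ay": 0,"az": 0,"fingers": 68},
])

```text
t: 21.6
eef_pos: [0.5885, -0.2826, 0.1217]
tool_rot: [0.3, 0.316, 0.9, -0.026]
contact_force: [0.1, 0.6, -0.5]
gripper_width: 0.794
grasp_force: 0.0
```

>>> jog_arm([
  {"x": 0,"y": 0,"z": -4,"ax": 0,"ay": 0,"az": 0,"fingers": 68},
  {"x": 0,"y": 0,"z": -8,"ax": 0,"ay": 0,"az": 0,"fingers": 68},
  {"x": 0,"y": 0,"z": -10,"ax": 0,"ay": 0,"az": 0,"fingers": 68},
  {"x": 0,"y": 0,"z": -10,"ax": 0,"ay": 0,"az": 0,"fingers": 68},
  {"x": 0,"y": 0,"z": -10,"ax": 0,"ay": 0,"az": 0,"fingers": 68},
  {"x": 0,"y": 0,"z": -10,"ax": 0,"ay": 0,"az": 0,"fingers": 68},
  {"x": 0,"y": 0,"z": -10,"ax": 0,"ay": 0,"az": 0,"fingers": 68},
  {"x": 0,"y": 0,"z": 0,"ax": 0,"ay": 0,"az": 0,"fingers": 68},
])

```text
t: 22.4
eef_pos: [0.556, -0.2678, 0.1737]
tool_rot: [0.3, 0.316, 0.899, -0.027]
contact_force: [-0.2, -0.4, 0.2]
gripper_width: 0.794
grasp_force: 0.0
```

```bash
python3 st.py .09 -194.7
python3 - <<'E'
from station import bot
from h import *
t,s=Cam(bot.read_camera("top")),Cam(bot.read_camera("side"))
cv2.imwrite("pics/f1.png",np.hstack([t.crop(400,165,80,100,5),s.crop(335,280,80,100,5)]))
E
```

```text
22.4 F [-0.172 -0.353  0.249] M [0.248 0.542 0.008] Fu 0.2 q [ 0.754  0.286 -0.499  2.201  1.237  0.212  0.042]
depth 62.9 turn [0.1 0.1 0.5] 0.5 shift [  0.8  -0.2 -27.1]
```

View pics/f1.png

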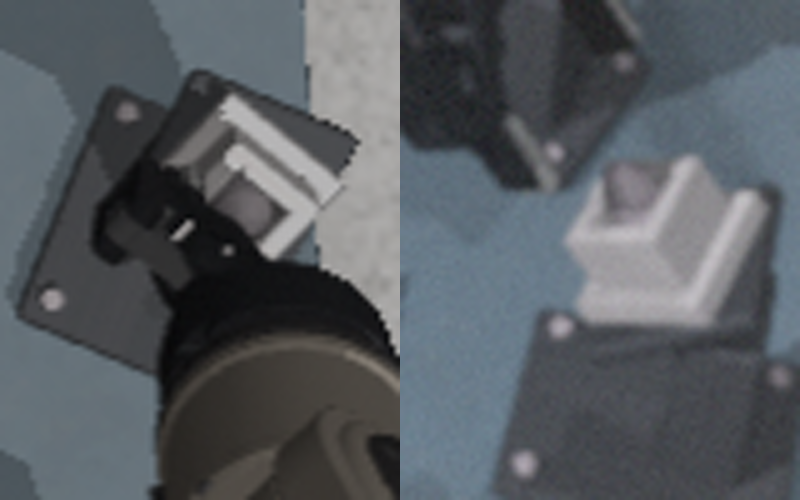

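The die sits flush on the plate, with its flange edge along (585,310)–(770,200) in the right panel. The peg shows through the hole at (635,190), and the gripper is clear. I'll back off a bit more and hand in.

>>> jog_arm([
  {"x": 0,"y": 0,"z": -6,"ax": 0,"ay": 0,"az": 0,"fingers": 68},
  {"x": 0,"y": 0,"z": -8,"ax": 0,"ay": 0,"az": 0,"fingers": 68},
  {"x": 0,"y": 0,"z": -8,"ax": 0,"ay": 0,"az": 0,"fingers": 68},
  {"x": 0,"y": 0,"z": -6,"ax": 0,"ay": 0,"az": 0,"fingers": 68},
  {"x": 0,"y": 0,"z": 0,"ax": 0,"ay": 0,"az": 0,"fingers": 68},
  {"x": 0,"y": 0,"z": 0,"ax": 0,"ay": 0,"az": 0,"fingers": 68},
  {"x": 0,"y": 0,"z": 0,"ax": 0,"ay": 0,"az": 0,"fingers": 68},
  {"x": 0,"y": 0,"z": 0,"ax": 0,"ay": 0,"az": 0,"fingers": 68},
])

```text
t: 23.3
eef_pos: [0.5415, -0.2612, 0.1949]
tool_rot: [0.299, 0.316, 0.9, -0.026]
contact_force: [0.0, -0.1, -0.1]
gripper_width: 0.797
grasp_force: 0.0
```

```bash
python3 -c "
from station import bot
print(bot.hand_in())"
```

```text
the job is handed in; nothing more can be done
None
```

The die is home on the peg with its flange flush on the backing plate; it went on with about 10 N at most in the readings, the bush was not touched, and I handed the job in at about 23 s with the gripper clear.

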